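# Lock a tube rack onto the shaker with its sliding bolt

## Task

Lock the blue tube rack onto the lab shaker: push it along the platform until it sits flat against the end stop, then push the red-knobbed sliding bolt across until its tip is fully home in the rack's keeper and has pressed the rack snugly against the side fence, wherever that stands (a firm push of about 10 N, held for half a second). Be gentle, the tubes are glass: stay under 15 N throughout. Then let go, leaving the rack locked and everything else where it is.

Things in the scene. Friction and masses are not known exactly. Their poses are not given: they have to be found in the camera images.
- shaker: White lab shaker, fixed; aluminium platform 220 (x) x 260 (y) mm, its top 75 mm above the origin, which is at bench level under its centre. The bolt runs along its y at x = +30 mm in two steel guides 26 mm high, 10 mm thick, at y = 10 and 114 mm. A dark side fence 26 mm high stands along x on the rack's -y side; it is adjustable: its face is anywhere from y = -118 to -90 mm, not measured, so feel for it.
- stop_face (a point): Foot of the face of the dark steel end stop (100 mm wide along y, 30 mm high), at platform height, in the middle of its width. The face looks to the shaker's -x and lies at x = +85 mm, y = -74 mm in the shaker's frame; a rack against it has its origin 55 mm before it, at x = +30 mm.
- rack: Loose blue rack, 110 (x) x 60 (y) x 38 mm, with 15 capped tubes up to 50 mm, about 0.22 kg; origin at the centre of its underside, on the platform; its +x end faces the end stop. Starts 25 to 65 mm short of it, up to 0.08 rad askew, slides at 1 to 4 N. Push the middle of its near end (x = -55 mm) or grip it across its width. Over 15 N from fingers or bolt breaks the tubes.
- keeper (a point): Bottom of the keeper's slot, in the middle of the rack's +y side (rack's y = +30 mm, 18 mm above its underside); axes as the rack's. Keeper: two steel cheeks sticking out 18 mm towards +y, 2 to 30 mm above the platform, with a 14 mm slot between them (x = -7 to +7 mm), bridged on top by a 9 mm wide strap. Locked means the bolt's tip at this point.
- bolt: Steel bolt, 10 mm across, 112 mm long; origin at the centre of its chamfered tip, 18 mm above the platform; axes as the shaker's, rod towards +y. Slides along -y only, up to 80 mm, takes 3 N, stays where left. Enters the slot only with the rack at the end stop; it bottoms, then pushes the rack to the fence after 39 to 74 mm of travel, where resistance jumps. Press it there with about 10 N at the knob.
- knob_top (a point): Top of the bolt's upright red knob, 14 mm in diameter and 40 mm tall, whose axis stands 82 mm behind the bolt's tip (bolt's y = +82 mm); top 43 mm above the bolt's axis, 61 mm above the platform. It moves with the bolt.
- spare_rack: Another blue tube rack, 110 x 70 x 57 mm, on the bench: leave alone. Origin at the centre of its underside.
- yellow_tub: Open yellow tub, 136 mm across, 135 mm high: leave alone. Origin at the centre of its underside.
- pink_basket: Pink basket, 180 x 240 x 70 mm: leave alone. Origin at the centre of its underside.
- reagent_bottle: Amber bottle with blue cap, 60 mm across, 140 mm high: leave alone. Origin at the centre of its underside.
- wash_bottle: White bottle with red cap, 64 mm across, 150 mm high: leave alone. Origin at the centre of its underside.
- vial: Small glass vial with green cap, 22 mm across, 45 mm high, standing on the shaker's platform near its -x, +y corner: leave alone. Origin at the centre of its underside.
- tip_box: Grey box with green lid, 77 x 112 x 62 mm: leave alone. Origin at the centre of its underside.

How it is judged:
On the way, in this order (a step that is already met when the one before it is completed fails the run):
1. the rack stands flat against the end stop (within 2.2 mm, 0.05 rad) (x of rack in the frame of shaker above 0.0278 m and z of rack in the frame of shaker below 0.08 m and angle between the x axis of rack and the x axis of shaker, either way round below 0.05 rad), for 0.2 s.
2. the bolt's tip is at the bottom of the keeper and presses the rack against the fence with 5 N or more (y of bolt in the frame of rack below 0.0315 m and x of bolt in the frame of rack between -0.006 and 0.006 m and contact force between bolt and rack above 5 N), for 0.2 s.
At the end, for the whole second after the job is handed in: The rack stands on the platform against the end stop (within 2.2 mm, square within 0.05 rad), the bolt's tip is between the keeper's cheeks and within 1.5 mm of the bottom of the slot and still presses on the rack (over 1 N, as the bolt's own friction keeps it when let go), and both are at rest (all of step 1 and y of bolt in the frame of rack below 0.0315 m and x of bolt in the frame of rack between -0.006 and 0.006 m and contact force between bolt and rack above 1 N and linear speed of each of rack, bolt below 0.01 m/s); the robot touches nothing.
It fails at once if the fingers push or squeeze the rack with more than 15 N (contact force between the fingers and rack above 15 N).
It fails at once if the bolt is forced against the rack with more than 15 N (contact force between bolt and rack above 15 N).
It fails at once if the rack is tipped (angle between rack's own z axis and vertical above 0.25 rad).
It fails at once if a bystander is moved by more than 20 mm (distance of any of spare_rack, yellow_tub, pink_basket, reagent_bottle, wash_bottle, vial, tip_box from where it was at the start of the episode above 0.02 m).
It also fails if it takes over 59 s, if anything falls off the work surface, if the arm or the gripper's body presses on something with over 40 N, if the wrist force passes 120 N, or if a joint passes its speed limit or range.

## Robot

A 6-joint arm with a two-finger parallel gripper is mounted at the origin on the work surface. World frame = base frame: x ahead of the robot, y to its left, z up, the work surface at z = 0. Lengths are in m, angles in rad, forces in N, time in s.
With the tool pointing down it reaches from about 0.25 to 0.775 m from the base axis. Payload 4 kg.
Tool frame: the origin (TCP) lies on the centre line of the jaws, within the pads' length; the fingertips stand 8 mm ahead of it and the grasp point (between the pads) lies 11 mm behind it; y points along the fingers, x is the direction in which the jaws open and shut, and the axes are right-handed (so a half turn about y gives the same grasp; the last joint's range is limited). The gripper opens to 94 mm and grips with 3 to 60 N. Pads are 16 mm wide; open, the fingers measure 119 mm over their backs; the gripper's body (75 mm by 177 mm) begins 78 mm behind the grasp point.
Start: joints at [-1.379, 0.087, 1.371, -0, 1.684, -0.103], TCP at [0.16, -0.526, 0.214] pointing down, gripper open.
Joint ranges: [-3.1, 3.1], [-0.76, 2.03], [0.27, 2.55], [-1.08, 4.22], [0.17, 2.65], [-2.57, 2.57]. Speed limits (rad/s): [2.79, 2.79, 3.14, 3.14, 3.14, 3.14].

## Interface

Orientations are given as [roll, pitch, yaw] about the fixed x, y, z axes, in that order (R = Rz(yaw) Ry(pitch) Rx(roll)).
In Python, from bench import robot gives the robot as it stands.
- The arm moves only by the tool step_arm, never from a script. Its argument "commands" is a list of rows, each an object with "xyz": the shift along the world's x, y, z in m, a list of three; "twist": the turn, a rotation vector about the world's x, y, z in degrees, a list of three. In form: [{"xyz": [tx, ty, tz], "twist": [ax, ay, az]}, ...]. A call has 1 to 12 rows; each row is the pose to reach, as a shift and turn from the pose commanded when the call began; what a row does not reach only later rows make up. A row lasts 1/12 s, in which the tool goes at most 41.7 mm and 7.16 degrees, less where a joint would pass 70% of its speed; a pose out of reach is approached as far as the arm can. A call with a gripper value outside its range is refused whole. "fingers" is the closure in counts, from 0 (fully open) to 255 (shut), set as the call begins (left out, the last holds). The fingers move at their own pace and stop on an object; the grip force is fixed at half the most. Time passes only in rows, so rows that repeat a pose let the fingers close. It gives the time, the measured TCP pose, the force and the opening at its end, in the units of the state.
- robot.get_obs(): the state, without advancing time (a new reading comes with each control period).
- robot.snapshot(name): name is "scene" or "top"; returns (picture, depth): 400x640x3 uint8, red, green, blue; 400x640 float32, m along the optical axis (not along the pixel's ray), 0 where there is no reading.
- robot.camera_info(name): a dict with "fx", "fy", "cx", "cy" (pixels), "R" (3x3) and "t" (3): a world point X has camera coordinates R X + t. Camera axes: x right, y down, z forward; pixel columns grow to the right and rows downward; lengths in m; the calibration is good to about 2 mm. A picture is of the moment at which its call begins. camera_info takes no time and is no camera call.
- robot.close_job(): hands the job in, once; it reports no verdict.
The state is a dict: "time": time; "joint_positions": joint angles; "qvel": joint speeds; "joint_torque": joint torques, N m; "tool_pos": TCP position; "ee_rot": TCP orientation; "wrist_force": force on the tool from outside, world axes, zero at the start; "wrist_torque": the same for the moment, N m; "width": finger opening in m.
Only numpy, scipy, OpenCV 4.12 (cv2) and the standard library are available. Lean on these libraries where they do the work, as an engineer would, in place of code of your own. Each camera call takes 0.05 s, during which the arm holds its last target.

## Working session

There is one attempt and no reset: what is moved stays moved. The work goes in short steps, Python scripts to look and compute and a tool call to move; the robot and the scene stay as the last step left them, time stands still between calls to the robot, and variables do not carry over. Pictures are saved under pics/ and viewed, and the job is handed in when it is done.

Besides the shell and the picture viewer there is one more tool, called as name(argument=value, ...) on one line, values as JSON. step_arm: Moves the arm, as the interface text tells. Its arguments: {"type":"object","properties":{"commands":{"type":"array"},"fingers":{"type":"number"}},"required":["commands"]}

```bash
mkdir -p pics; ls
python3 - <<'E'
from bench import robot
import cv2, numpy as np
for n in ("scene","top"):
    p,d=robot.snapshot(n)
    cv2.imwrite(f"pics/{n}0.png",p[:,:,::-1]); np.save(f"pics/{n}0.npy",d)
    print(n,robot.camera_info(n))
print(robot.get_obs())
E
```

```text
pics
scene {'fx': 502.01738369742316, 'fy': 502.01738369742316, 'cx': 325.92314319200386, 'cy': 201.22056805281366, 'R': array([[ 0.63312118,  0.77383728,  0.01826032],
       [ 0.58437195, -0.4623723 , -0.66687426],
       [-0.5076091 ,  0.43288304, -0.7449465 ]]), 't': array([-0.31445583, -0.20644328,  1.7074585 ])}
top {'fx': 506.5629670004989, 'fy': 506.5629670004989, 'cx': 315.21278424513116, 'cy': 206.42294893680793, 'R': array([[ 1.43773450e-02, -9.99896602e-01, -2.76936518e-04],
       [-9.89827179e-01, -1.41933499e-02, -1.41565192e-01],
       [ 1.41546624e-01,  2.30945090e-03, -9.89928896e-01]]), 't': array([-0.02028005,  0.52039145,  1.57144555])}
{'time': 0.1, 'joint_positions': array([-1.37912962e+00,  8.78693208e-02,  1.37205041e+00, -1.38405476e-05,
        1.68358336e+00, -1.03096694e-01]), 'qvel': array([-0.00188394, -0.00204746, -0.00476029, -0.00281553, -0.00114946,
        0.0007368 ]), 'joint_torque': array([ 1.10915869e-03, -3.41253877e+01, -3.03302014e+01,  7.18779140e-02,
        3.04504589e-02, -1.05239501e-04]), 'tool_pos': array([ 0.15968775, -0.52583056,  0.21245437]), 'ee_rot': array([-1.5706134 ,  0.00190171, -1.2760343 ]), 'wrist_force': array([ 0.6857329 , -0.2531426 ,  0.18365073]), 'wrist_torque': array([ 0.01076968,  0.04777913, -0.02504935]), 'width': 0.09428462093202333}
```

View pics/scene0.png

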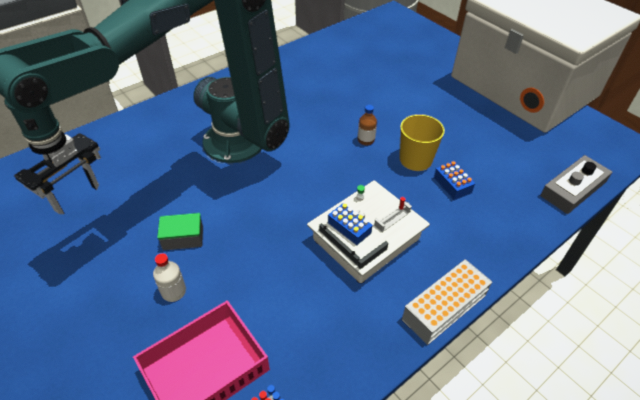

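View pics/top0.png

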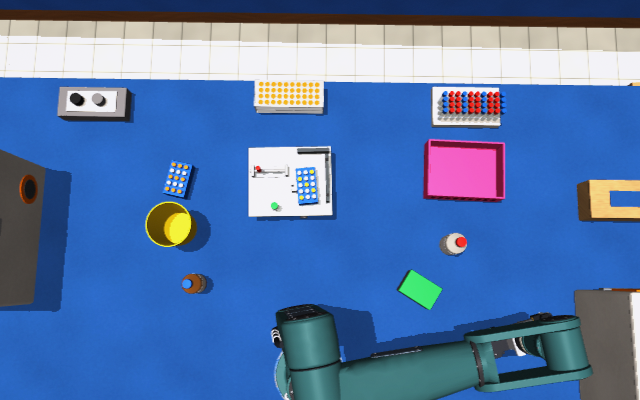

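The shaker is at about (290,182) in the top view. The rack is at (306,185), the knob at (258,168), the end stop at (313,151), the fence along (330,175) and the vial at (275,206). Shaker +x points up in the image (world +x) and +y points left. Next I'll zoom in.

```bash
cat > h.py <<'E'
import numpy as np, cv2
from bench import robot
def ray(n,uv,z):
    c=robot.camera_info(n);R=np.array(c['R']);t=np.array(c['t'])
    uv=np.atleast_2d(np.asarray(uv,float))
    d=np.c_[(uv[:,0]-c['cx'])/c['fx'],(uv[:,1]-c['cy'])/c['fy'],np.ones(len(uv))]@R
    o=-R.T@t
    return o+d*((z-o[2])/d[:,2])[:,None]
def cloud(n,d):
    c=robot.camera_info(n);R=np.array(c['R']);t=np.array(c['t'])
    v,u=np.mgrid[:d.shape[0],:d.shape[1]]
    P=np.stack([(u-c['cx'])/c['fx']*d,(v-c['cy'])/c['fy']*d,d],-1)
    return (P-t)@R
E
python3 - <<'E'
from h import *
a=cv2.imread('pics/top0.png')[135:230,235:345]; cv2.imwrite('pics/t1.png',cv2.resize(a,None,fx=6,fy=6,interpolation=cv2.INTER_CUBIC))
a=cv2.imread('pics/scene0.png')[175:285,300:435]; cv2.imwrite('pics/s1.png',cv2.resize(a,None,fx=5,fy=5,interpolation=cv2.INTER_CUBIC))
for n in ('top','scene'):
    im=cv2.imread(f'pics/{n}0.png');d=np.load(f'pics/{n}0.npy');W=cloud(n,d)
    m=(np.abs(W[...,2]-0.075)<.004)&(im.min(2)>140)&(d>0)&(W[...,0]>.4)&(W[...,0]<.85)&(abs(W[...,1]-.05)<.25)
    k=cv2.morphologyEx(m.astype(np.uint8),cv2.MORPH_CLOSE,np.ones((9,9)))
    cs,_=cv2.findContours(k,0,1);c=max(cs,key=cv2.contourArea)
    P=ray(n,c[:,0,:],.075)[:,:2].astype(np.float32)
    print(n,m.sum(),np.median(W[m][:,2]),cv2.minAreaRect(P))
E
```

```text
top 2915 0.07566277328894735 ((0.5953838229179382, 0.06682410836219788), (0.21932733058929443, 0.2566916346549988), 1.7840027809143066)
scene 2467 0.07315243760420415 ((0.5962318181991577, 0.06542380899190903), (0.2187705934047699, 0.25784873962402344), 1.7325868606567383)
```

View pics/t1.png

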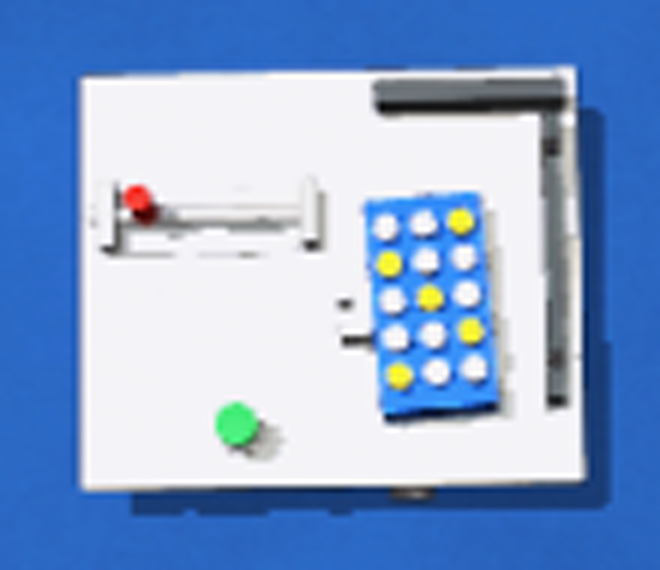

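View pics/s1.png

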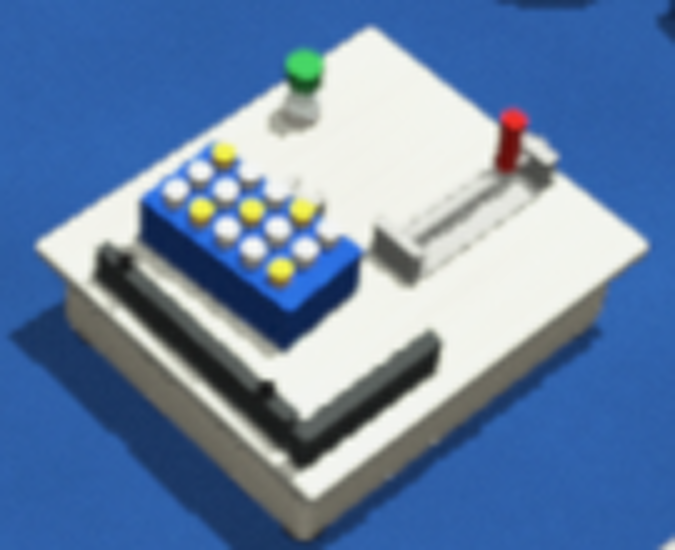

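```bash
cat >> h.py <<'E'
SC=np.array([0.5958,0.0661]);SY=0.0307
def S(P): # world->shaker xy
    c,s=np.cos(SY),np.sin(SY); return (np.atleast_2d(P)[:,:2]-SC)@np.array([[c,-s],[s,c]])
def Wd(p):
    c,s=np.cos(SY),np.sin(SY); return np.atleast_2d(p)@np.array([[c,s],[-s,c]])+SC
def measure(n,im,d):
    W=cloud(n,d)
    near=(np.abs(W[...,0]-SC[0])<.14)&(np.abs(W[...,1]-SC[1])<.16)&(d>0)
    hsv=cv2.cvtColor(im,cv2.COLOR_RGB2HSV)
    blue=(hsv[...,0]>100)&(hsv[...,0]<125)&(hsv[...,1]>120)&near&(np.abs(W[...,2]-.113)<.006)
    k=cv2.morphologyEx(blue.astype(np.uint8),cv2.MORPH_CLOSE,np.ones((9,9)))
    cs,_=cv2.findContours(k,0,1)
    if cs:
        c=max(cs,key=cv2.contourArea)
        r=cv2.minAreaRect(ray(n,c[:,0,:],.113)[:,:2].astype(np.float32))
        print(n,'rack',r,'shaker',S(r[0]))
    red=((hsv[...,0]<8)|(hsv[...,0]>172))&(hsv[...,1]>150)&near
    kt=red&(W[...,2]>.130)
    v,u=np.nonzero(kt)
    if len(u):
        w=ray(n,[[u.mean(),v.mean()]],.136)[0]; print(n,'knob top',len(u),w,S(w),W[kt][:,2].max())
    dark=near&(im.max(2)<110)&(hsv[...,1]<90)&(np.abs(W[...,2]-.101)<.004)
    p=S(W[dark]); f=p[:,1]<-.07
    g=p[(p[:,0]<.06)&f]; 
    if len(g): print(n,'fence top y pct',np.percentile(g[:,1],[2,25,50,75,98]),'x',g[:,0].min(),g[:,0].max(),len(g))
    ds=near&(im.max(2)<110)&(hsv[...,1]<90)&(np.abs(W[...,2]-.105)<.003)
    g=S(W[ds]);g=g[g[:,0]>.07]
    if len(g): print(n,'stop x',np.percentile(g[:,0],[2,50,98]),'y',np.percentile(g[:,1],[2,98]),len(g))
    gr=(hsv[...,0]>50)&(hsv[...,0]<85)&(hsv[...,1]>120)&near
    if gr.sum(): print(n,'vial',W[gr].mean(0),S(W[gr].mean(0)))
E
python3 - <<'E'
from h import *
for n in ('top','scene'):
    measure(n,cv2.imread(f'pics/{n}0.png')[:,:,::-1].copy(),np.load(f'pics/{n}0.npy'))
E
```

```text
top rack ((0.5743140578269958, 0.01497947983443737), (0.11114287376403809, 0.05905253812670708), 6.1639933586120605) shaker [[-0.02304497 -0.05043692]]
top knob top 14 [0.62149101 0.1619659  0.136     ] [[0.02862152 0.09503214]] 0.14157394766131465
top fence top y pct [-0.11549088 -0.11249229 -0.11036635 -0.11006049 -0.1096131 ] x -0.07097850170164488 0.0570341504362959 18
top stop x [0.07887676 0.08492021 0.09531554] y [-0.11869325 -0.02863718] 22
top vial [0.51005241 0.11127329 0.12111767] [[-0.08432058  0.04778404]]
scene rack ((0.577824056148529, 0.01123000681400299), (0.10926338285207748, 0.06109024956822395), 7.340902328491211) shaker [[-0.01965172 -0.05429236]]
scene knob top 14 [0.6245954  0.15933428 0.136     ] [[0.03164368 0.09230647]] 0.13450102880643466
scene fence top y pct [-0.12024344 -0.11772201 -0.11587129 -0.11370949 -0.11122828] x -0.06686735635112305 0.05880741751310724 104
scene stop x [0.08684229 0.09089341 0.09649073] y [-0.1199543  -0.03109376] 49
scene vial [0.51129175 0.10952397 0.11612532] [[-0.08313552  0.0459975 ]]
```

Both views agree: the rack centre is at shaker (-0.02,-0.052), about 0.08 rad askew. The knob is at (0.030,0.094), so the bolt tip is at y≈0.012, and the fence face is around -0.11. A full grip (about 30 N) would break the tubes. I'll push the near end with the partly closed fingers instead, jaw axis along the shaker's y.

step_arm(commands=[{"xyz":[0.02,0.035,0.006],"twist":[0,0,-2]},{"xyz":[0.04,0.07,0.006],"twist":[0,0,-4]},{"xyz":[0.06,0.105,0.006],"twist":[0,0,-6]},{"xyz":[0.08,0.14,0.006],"twist":[0,0,-8]},{"xyz":[0.1,0.175,0.006],"twist":[0,0,-10]},{"xyz":[0.12,0.21,0.006],"twist":[0,0,-12]},{"xyz":[0.14,0.245,0.006],"twist":[0,0,-14]},{"xyz":[0.16,0.28,0.006],"twist":[0,0,-15.1]},{"xyz":[0.18,0.315,0.006],"twist":[0,0,-15.1]},{"xyz":[0.2,0.35,0.006],"twist":[0,0,-15.1]},{"xyz":[0.22,0.385,0.006],"twist":[0,0,-15.1]},{"xyz":[0.24,0.42,0.006],"twist":[0,0,-15.1]}], fingers=187)

```text
time: 1.1
tool_pos: [0.4001, -0.1043, 0.2193]
ee_rot: [-1.571, -0.0, -1.54]
wrist_force: [0.7, -0.1, -0.7]
width: 0.0251
```

step_arm(commands=[{"xyz":[0.02,0.03,0.0]},{"xyz":[0.04,0.06,0]},{"xyz":[0.06,0.085,0]},{"xyz":[0.075,0.105,0]},{"xyz":[0.083,0.112,0]},{"xyz":[0.083,0.112,0]},{"xyz":[0.083,0.112,0]}])

```text
validation failed for argument at $.co...
```

step_arm(commands=[{"xyz":[0.02,0.03,0.0],"twist":[0,0,0]},{"xyz":[0.04,0.06,0],"twist":[0,0,0]},{"xyz":[0.06,0.085,0],"twist":[0,0,0]},{"xyz":[0.075,0.103,0],"twist":[0,0,0]},{"xyz":[0.082,0.11,0],"twist":[0,0,0]},{"xyz":[0.082,0.11,-0.03],"twist":[0,0,0]},{"xyz":[0.082,0.11,-0.06],"twist":[0,0,0]},{"xyz":[0.082,0.11,-0.09],"twist":[0,0,0]},{"xyz":[0.082,0.11,-0.11],"twist":[0,0,0]},{"xyz":[0.082,0.11,-0.125],"twist":[0,0,0]},{"xyz":[0.082,0.11,-0.125],"twist":[0,0,0]}])

```text
time: 2.02
tool_pos: [0.4783, 0.0032, 0.0901]
ee_rot: [-1.58, 0.001, -1.54]
wrist_force: [-0.3, -0.0, -0.3]
width: 0.0251
```

Run:
```python
from h import *
o=robot.get_obs();print(o['tool_pos'],S(o['tool_pos']),o['wrist_force'])
n='scene';p,d=robot.snapshot(n)
measure(n,p,d)
a=p[160:285,290:435,::-1]; cv2.imwrite('pics/s2.png',cv2.resize(a,None,fx=5,fy=4.7,interpolation=cv2.INTER_CUBIC))
```

```text
[0.47833483 0.00321621 0.09011022] [[-0.11934005 -0.05924854]] [-0.30634921 -0.02713537 -0.34574991]
scene rack ((0.578001081943512, 0.009366646409034729), (0.11250641942024231, 0.06322204321622849), 8.263069152832031) shaker [[-0.01953197 -0.05616028]]
scene knob top 14 [0.62465111 0.15982435 0.136     ] [[0.0317144 0.0927946]] 0.13558053781099158
scene fence top y pct [-0.11960782 -0.11695767 -0.11472165 -0.1123369  -0.0840466 ] x -0.11944539413610977 0.05986076076035921 98
scene stop x [0.08716412 0.09160065 0.09592954] y [-0.12205656 -0.0298378 ] 58
scene vial [0.5115551  0.10925356 0.11652304] [[-0.08288059  0.04571914]]
```

View pics/s2.png

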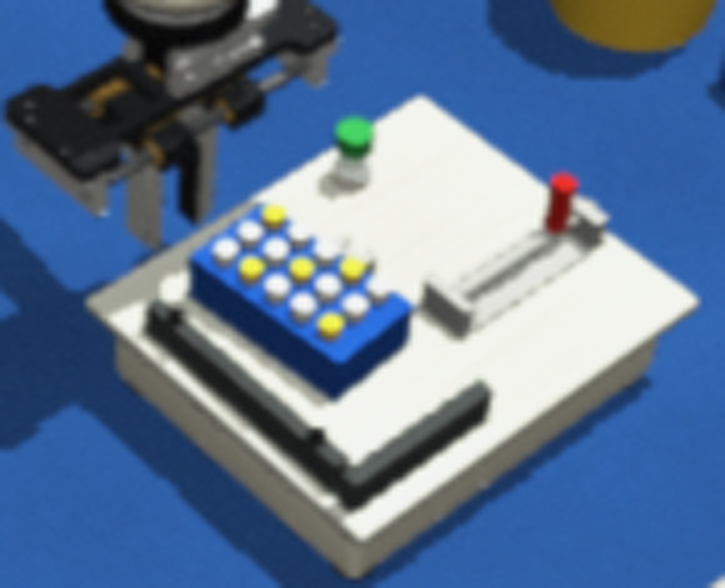

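The fingers are behind the rack's near end and clear of the vial. Pushing along shaker +x.

step_arm(commands=[{"xyz":[0.008,0.0002,0],"twist":[0,0,0]},{"xyz":[0.016,0.0005,0],"twist":[0,0,0]},{"xyz":[0.021,0.0006,0],"twist":[0,0,0]},{"xyz":[0.024,0.0007,0],"twist":[0,0,0]},{"xyz":[0.027,0.0008,0],"twist":[0,0,0]},{"xyz":[0.03,0.0009,0],"twist":[0,0,0]},{"xyz":[0.033,0.001,0],"twist":[0,0,0]},{"xyz":[0.036,0.0011,0],"twist":[0,0,0]},{"xyz":[0.039,0.0012,0],"twist":[0,0,0]},{"xyz":[0.042,0.0013,0],"twist":[0,0,0]}])

```text
time: 2.9
tool_pos: [0.524, 0.0051, 0.0945]
ee_rot: [-1.571, 0.0, -1.539]
wrist_force: [-1.1, -0.2, 1.5]
width: 0.025
```

step_arm(commands=[{"xyz":[0.003,0.0001,0],"twist":[0,0,0]},{"xyz":[0.006,0.0002,0],"twist":[0,0,0]},{"xyz":[0.009,0.0003,0],"twist":[0,0,0]},{"xyz":[0.012,0.0004,0],"twist":[0,0,0]},{"xyz":[0.015,0.0005,0],"twist":[0,0,0]}])

```text
time: 3.32
tool_pos: [0.5391, 0.0055, 0.0945]
ee_rot: [-1.571, -0.0, -1.54]
wrist_force: [-1.2, -0.4, 0.5]
width: 0.025
```

Run:
```python
from h import *
o=robot.get_obs();print(o['time'],S(o['tool_pos']),o['wrist_force'])
for n in ('scene','top'):
    p,d=robot.snapshot(n)
    measure(n,p,d)
    if n=='scene':a=p[160:285,290:435,::-1]; cv2.imwrite('pics/s3.png',cv2.resize(a,None,fx=5,fy=4.7,interpolation=cv2.INTER_CUBIC))
```

```text
3.3167 [[-0.05855284 -0.05886586]] [-1.19596257 -0.37708365  0.49248755]
scene rack ((0.6081723570823669, 0.0072405897080898285), (0.1133144423365593, 0.06022246181964874), 4.8847527503967285) shaker [[ 0.01055983 -0.05921145]]
scene knob top 13 [0.62412766 0.15961464 0.136     ] [[0.03118476 0.09260105]] 0.1366672320458104
scene fence top y pct [-0.11976053 -0.11742187 -0.11475142 -0.11201598 -0.08343722] x -0.06944123012032513 0.05880322225401726 111
scene stop x [0.08722793 0.09186042 0.09599788] y [-0.12180778 -0.02702478] 61
scene vial [0.51412129 0.10711622 0.11939924] [[-0.08038123  0.04350404]]
top rack ((0.6597191095352173, -0.01170804351568222), (0.0030656354501843452, 0.0), 90.8199234008789) shaker [[ 0.06150066 -0.07973339]]
top knob top 14 [0.62149101 0.1619659  0.136     ] [[0.02862152 0.09503214]] 0.14061017794034122
top fence top y pct [-0.11200965 -0.11191503 -0.11179476 -0.11170197 -0.11168316] x 0.03553087238185504 0.05158514505809036 4
top stop x [0.07875324 0.08528912 0.09103041] y [-0.1155663  -0.03346527] 25
top vial [0.51007721 0.11128619 0.12090938] [[-0.0842954   0.04779618]]
```

View pics/s3.png

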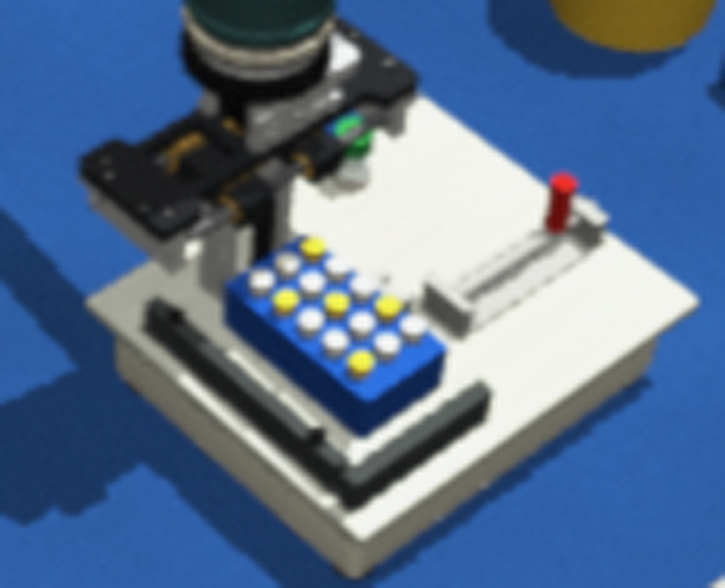

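The rack is sliding and squaring up at about 1 N, roughly 20–25 mm short. Continuing, slower near the stop.

step_arm(commands=[{"xyz":[0.003,0.0001,0],"twist":[0,0,0]},{"xyz":[0.006,0.0002,0],"twist":[0,0,0]},{"xyz":[0.009,0.0003,0],"twist":[0,0,0]},{"xyz":[0.012,0.0004,0],"twist":[0,0,0]},{"xyz":[0.015,0.0005,0],"twist":[0,0,0]},{"xyz":[0.016,0.0005,0],"twist":[0,0,0]},{"xyz":[0.017,0.0005,0],"twist":[0,0,0]}])

```text
time: 4.0
tool_pos: [0.556, 0.006, 0.0944]
ee_rot: [-1.571, -0.0, -1.539]
wrist_force: [-1.2, 0.5, -0.4]
width: 0.025
```

step_arm(commands=[{"xyz":[0.001,0,0],"twist":[0,0,0]},{"xyz":[0.002,0,0],"twist":[0,0,0]},{"xyz":[0.002,0,0],"twist":[0,0,0]}])

```text
time: 4.25
tool_pos: [0.558, 0.006, 0.0945]
ee_rot: [-1.57, -0.0, -1.54]
wrist_force: [-0.4, 0.7, 0.7]
width: 0.0254
```

step_arm(commands=[{"xyz":[0.001,0,0],"twist":[0,0,0]},{"xyz":[0.002,0,0],"twist":[0,0,0]},{"xyz":[0.002,0,0],"twist":[0,0,0]}])

```text
time: 4.5
tool_pos: [0.5598, 0.006, 0.0945]
ee_rot: [-1.571, -0.0, -1.54]
wrist_force: [0.0, -0.1, -0.2]
width: 0.0249
```

step_arm(commands=[{"xyz":[0.001,0,0],"twist":[0,0,0]},{"xyz":[0.002,0,0],"twist":[0,0,0]},{"xyz":[0.002,0,0],"twist":[0,0,0]}])

```text
time: 4.75
tool_pos: [0.5598, 0.006, 0.0945]
ee_rot: [-1.576, 0.0, -1.54]
wrist_force: [-7.3, 0.2, 3.3]
width: 0.0253
```

step_arm(commands=[{"xyz":[0.001,0,0],"twist":[0,0,0]},{"xyz":[0.001,0,0],"twist":[0,0,0]}])

```text
time: 4.92
tool_pos: [0.5598, 0.006, 0.0945]
ee_rot: [-1.578, 0.0, -1.539]
wrist_force: [-9.7, -0.8, 5.4]
width: 0.025
```

step_arm(commands=[{"xyz":[0.001,0,0],"twist":[0,0,0]},{"xyz":[0.001,0,0],"twist":[0,0,0]}])

```text
time: 5.08
tool_pos: [0.5598, 0.006, 0.0945]
ee_rot: [-1.58, 0.0, -1.539]
wrist_force: [-12.7, -0.3, 7.6]
width: 0.0252
```

Run:
```python
from h import *
o=robot.get_obs();print(o['time'],S(o['tool_pos']),o['wrist_force'])
for n in ('scene','top'):
    p,d=robot.snapshot(n)
    measure(n,p,d)
    if n=='scene':a=p[160:285,290:435,::-1]; cv2.imwrite('pics/s4.png',cv2.resize(a,None,fx=5,fy=4.7,interpolation=cv2.INTER_CUBIC))
```

```text
5.0833 [[-0.0378271  -0.05892894]] [-12.66328124  -0.33979735   7.61990653]
scene rack ((0.6276804208755493, 0.008704368025064468), (0.11170684546232224, 0.06013396382331848), 2.948310613632202) shaker [[ 0.03010363 -0.05834716]]
scene knob top 10 [0.62327681 0.16043894 0.136     ] [[0.03035962 0.09345108]] 0.13681375973595794
scene fence top y pct [-0.12012281 -0.11754672 -0.11555431 -0.11281796 -0.08412422] x -0.06939806465371573 0.05757257874105077 115
scene stop x [0.08424752 0.08972349 0.09656136] y [-0.12133607 -0.0275472 ] 70
scene vial [0.54591138 0.08015036 0.15354021] [[-0.04943383  0.01557508]]
top knob top 14 [0.6212776  0.16152913 0.136     ] [[0.02839481 0.09460213]] 0.14336970021744572
top stop x [0.08021447 0.09123055 0.09472413] y [-0.11522786 -0.08404827] 10
top vial [0.50982841 0.1109629  0.12175433] [[-0.084554    0.04748067]]
```

View pics/s4.png

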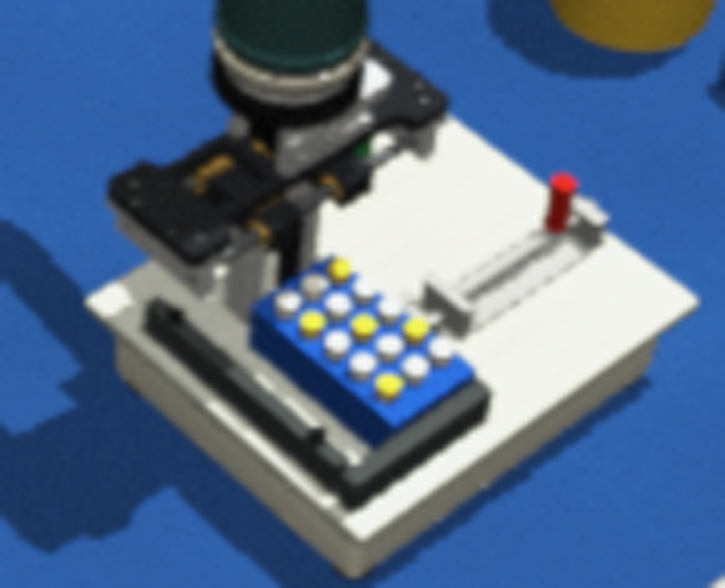

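The rack is flat against the stop: centre at shaker x=0.030, with its yaw matching the shaker's. The push reached 12.7 N, so I'm backing off now.

step_arm(commands=[{"xyz":[-0.004,0,0],"twist":[0,0,0]},{"xyz":[-0.01,0,0],"twist":[0,0,0]},{"xyz":[-0.025,0,0],"twist":[0,0,0]},{"xyz":[-0.03,0,0.02],"twist":[0,0,0]},{"xyz":[-0.03,0,0.05],"twist":[0,0,0]},{"xyz":[-0.03,0,0.08],"twist":[0,0,0]},{"xyz":[-0.03,0,0.11],"twist":[0,0,0]},{"xyz":[-0.03,0,0.12],"twist":[0,0,0]},{"xyz":[-0.03,0,0.12],"twist":[0,0,0]}], fingers=255)

```text
time: 5.93
tool_pos: [0.5358, 0.0058, 0.2184]
ee_rot: [-1.562, -0.001, -1.54]
wrist_force: [0.0, 0.7, 0.0]
width: 0.0002
```

Run:
```python
from h import *
o=robot.get_obs();print(o['time'],o['tool_pos'],S(o['tool_pos']),o['joint_positions'],o['wrist_force'])
for n in ('scene',):
    p,d=robot.snapshot(n)
    measure(n,p,d)
print(Wd([[.03,.094],[.03,.14]]))
```

```text
5.9333 [0.53582654 0.00583941 0.21838949] [[-0.06179491 -0.05839129]] [-9.49185148e-02  4.82303904e-02  1.40241325e+00 -9.83372264e-06
  1.68234737e+00  1.44462677e+00] [0.02656236 0.66578145 0.00998201]
scene rack ((0.6289213299751282, 0.009426774457097054), (0.11190910637378693, 0.05993208661675453), 2.177041530609131) shaker [[ 0.03136613 -0.05766319]]
scene knob top 13 [0.62412766 0.15961464 0.136     ] [[0.03118476 0.09260105]] 0.13823862336931167
scene fence top y pct [-0.11966942 -0.11774229 -0.11522059 -0.11299779 -0.11020694] x -0.07097713445094687 0.05952893365431574 102
scene stop x [0.08432276 0.08924081 0.0954262 ] y [-0.12048748 -0.02691755] 68
scene vial [0.51123222 0.10958914 0.11603713] [[-0.08319303  0.04606447]]
[[0.62290052 0.16097656]
 [0.62148854 0.20695489]]
```

Rack still at the stop, vial untouched. Now moving behind the knob and turning 90° so the closed fingertips present a flat side.

step_arm(commands=[{"xyz":[0.007,0.016,0],"twist":[0,0,7]},{"xyz":[0.014,0.032,0],"twist":[0,0,14]},{"xyz":[0.021,0.048,0],"twist":[0,0,21]},{"xyz":[0.028,0.064,0],"twist":[0,0,28]},{"xyz":[0.036,0.082,0],"twist":[0,0,35]},{"xyz":[0.044,0.1,0],"twist":[0,0,42]},{"xyz":[0.052,0.118,0],"twist":[0,0,49]},{"xyz":[0.06,0.136,0],"twist":[0,0,56]},{"xyz":[0.068,0.154,0],"twist":[0,0,63]},{"xyz":[0.076,0.172,0],"twist":[0,0,70]},{"xyz":[0.083,0.19,0],"twist":[0,0,77]},{"xyz":[0.0875,0.2,0],"twist":[0,0,84]}])

```text
time: 6.98
tool_pos: [0.6206, 0.2077, 0.21]
ee_rot: [-1.572, 0.006, -0.066]
wrist_force: [0.0, 0.2, 0.3]
width: 0.0002
```

step_arm(commands=[{"xyz":[0,0,0],"twist":[0,0,6]},{"xyz":[0,0,-0.025],"twist":[0,0,6]},{"xyz":[0,0,-0.05],"twist":[0,0,6]},{"xyz":[0,0,-0.075],"twist":[0,0,6]},{"xyz":[0,0,-0.09],"twist":[0,0,6]},{"xyz":[0,0,-0.1],"twist":[0,0,6]},{"xyz":[0,0,-0.1],"twist":[0,0,6]},{"xyz":[0,0,-0.1],"twist":[0,0,6]}])

```text
time: 7.65
tool_pos: [0.6205, 0.2058, 0.1126]
ee_rot: [-1.571, 0.003, 0.031]
wrist_force: [-0.8, 0.5, 0.2]
width: 0.0008
```

Run:
```python
from h import *
o=robot.get_obs();print(o['time'],o['tool_pos'],S(o['tool_pos']),o['joint_positions'][5],o['wrist_force'])
for n in ('scene',):
    p,d=robot.snapshot(n)
    measure(n,p,d)
    a=p[160:285,290:435,::-1]; cv2.imwrite('pics/s5.png',cv2.resize(a,None,fx=5,fy=4.7,interpolation=cv2.INTER_CUBIC))
```

```text
7.65 [0.62047677 0.20580861 0.11262614] [[0.02895352 0.13888532]] 0.20231135047371587 [-0.81277059  0.54986311  0.21803302]
scene rack ((0.6288591027259827, 0.007949559018015862), (0.1104503944516182, 0.06176283210515976), 2.948310613632202) shaker [[ 0.03125859 -0.0591378 ]]
scene knob top 11 [0.62473908 0.15886759 0.136     ] [[0.03177296 0.09183559]] 0.1353819975681988
scene fence top y pct [-0.12019977 -0.11830404 -0.11585252 -0.11352628 -0.11056493] x -0.06450474901047568 0.059995851419292694 90
scene stop x [0.08454941 0.08901599 0.09524393] y [-0.12105557 -0.02907123] 73
scene vial [0.5106251  0.11081645 0.11454618] [[-0.08376218  0.04730983]]
```

View pics/s5.png

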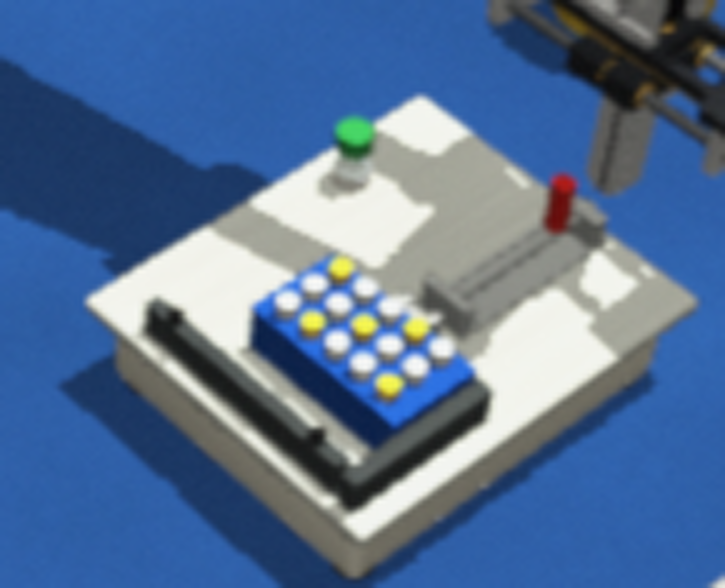

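Fingers are behind the knob and above the guide. Pushing toward -y.

step_arm(commands=[{"xyz":[0.0005,-0.008,0.002],"twist":[0,0,0]},{"xyz":[0.001,-0.016,0.002],"twist":[0,0,0]},{"xyz":[0.001,-0.022,0.002],"twist":[0,0,0]},{"xyz":[0.001,-0.025,0.002],"twist":[0,0,0]},{"xyz":[0.001,-0.028,0.002],"twist":[0,0,0]},{"xyz":[0.001,-0.031,0.002],"twist":[0,0,0]},{"xyz":[0.001,-0.034,0.002],"twist":[0,0,0]},{"xyz":[0.001,-0.037,0.002],"twist":[0,0,0]},{"xyz":[0.001,-0.04,0.002],"twist":[0,0,0]}])

```text
time: 8.45
tool_pos: [0.6224, 0.1662, 0.1168]
ee_rot: [-1.57, -0.001, 0.032]
wrist_force: [0.6, 2.1, 2.1]
width: 0.0007
```

Run:
```python
from h import *
o=robot.get_obs();print(o['time'],o['tool_pos'],S(o['tool_pos']),o['wrist_force'],o['ee_rot'])
n='scene'
p,d=robot.snapshot(n)
measure(n,p,d)
a=p[160:285,290:435,::-1]; cv2.imwrite('pics/s6.png',cv2.resize(a,None,fx=5,fy=4.7,interpolation=cv2.INTER_CUBIC))
```

```text
8.45 [0.62239783 0.16618972 0.11676705] [[0.02965756 0.09922614]] [0.56303639 2.1272097  2.12654854] [-1.57024506e+00 -6.39909075e-04  3.16972299e-02]
scene rack ((0.6280763149261475, 0.008967818692326546), (0.11019912362098694, 0.060758382081985474), 2.1952743530273438) shaker [[ 0.03050742 -0.05809599]]
scene knob top 14 [0.62505107 0.14529286 0.136     ] [[0.03166813 0.07825768]] 0.13546928767230648
scene fence top y pct [-0.12032305 -0.11801698 -0.11564309 -0.11333068 -0.11035313] x -0.0671786481044649 0.058718140084569916 106
scene stop x [0.08469042 0.09028031 0.09646449] y [-0.12136866 -0.02641647] 72
scene vial [0.51172552 0.11156803 0.12410003] [[-0.08263921  0.04802728]]
```

View pics/s6.png

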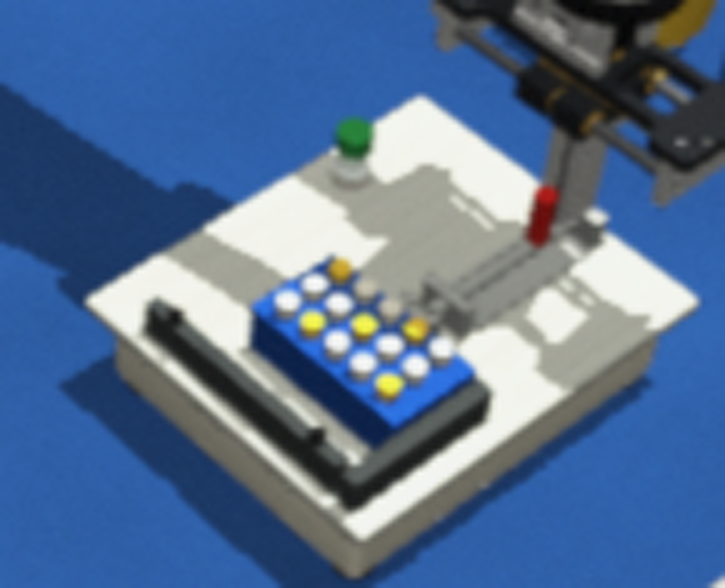

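step_arm(commands=[{"xyz":[0.0001,-0.003,0],"twist":[0,0,0]},{"xyz":[0.0002,-0.006,0],"twist":[0,0,0]},{"xyz":[0.0003,-0.008,0],"twist":[0,0,0]},{"xyz":[0.0003,-0.01,0],"twist":[0,0,0]}])

```text
time: 8.83
tool_pos: [0.6225, 0.1558, 0.1165]
ee_rot: [-1.571, 0.0, 0.031]
wrist_force: [0.6, 2.8, 2.3]
width: 0.0008
```

step_arm(commands=[{"xyz":[0.0001,-0.002,0],"twist":[0,0,0]},{"xyz":[0.0001,-0.004,0],"twist":[0,0,0]},{"xyz":[0.0002,-0.006,0],"twist":[0,0,0]}])

```text
time: 9.08
tool_pos: [0.6227, 0.1498, 0.1164]
ee_rot: [-1.571, 0.0, 0.031]
wrist_force: [0.3, 3.8, 3.1]
width: 0.0005
```

step_arm(commands=[{"xyz":[0.0001,-0.002,0],"twist":[0,0,0]},{"xyz":[0.0001,-0.004,0],"twist":[0,0,0]},{"xyz":[0.0002,-0.006,0],"twist":[0,0,0]}])

```text
time: 9.33
tool_pos: [0.6229, 0.1438, 0.1164]
ee_rot: [-1.571, 0.0, 0.031]
wrist_force: [-0.5, 2.0, 1.5]
width: 0.0004
```

step_arm(commands=[{"xyz":[0.0001,-0.002,0],"twist":[0,0,0]},{"xyz":[0.0001,-0.004,0],"twist":[0,0,0]},{"xyz":[0.0002,-0.006,0],"twist":[0,0,0]}])

```text
time: 9.58
tool_pos: [0.6231, 0.138, 0.1164]
ee_rot: [-1.57, 0.0, 0.031]
wrist_force: [-0.5, 4.3, 2.1]
width: 0.0008
```

Run:
```python
from h import *
o=robot.get_obs();print(o['time'],o['tool_pos'],S(o['tool_pos']),o['wrist_force'],o['ee_rot'])
for n in ('scene',):
    p,d=robot.snapshot(n)
    measure(n,p,d)
    a=p[160:285,290:435,::-1]; cv2.imwrite('pics/s7.png',cv2.resize(a,None,fx=5,fy=4.7,interpolation=cv2.INTER_CUBIC))
```

```text
9.5833 [0.62307123 0.13802885 0.11644476] [[0.02946625 0.07105786]] [-0.4791585   4.26682859  2.08600871] [-1.57041877e+00  1.93986055e-04  3.13820335e-02]
scene rack ((0.6287152767181396, 0.0047236159443855286), (0.10911154747009277, 0.06157207116484642), 1.5699845552444458) shaker [[ 0.03101581 -0.0623578 ]]
scene knob top 16 [0.62605687 0.117427   0.136     ] [[0.03181811 0.05037407]] 0.13655291571888944
scene fence top y pct [-0.11977627 -0.11801329 -0.11534031 -0.11299835 -0.11011335] x -0.06578626430611384 0.05908478778383231 99
scene stop x [0.08434374 0.08973967 0.09567121] y [-0.11793391 -0.02926849] 71
scene vial [0.5116782  0.11001177 0.11573398] [[-0.08273428  0.04647321]]
```

View pics/s7.png

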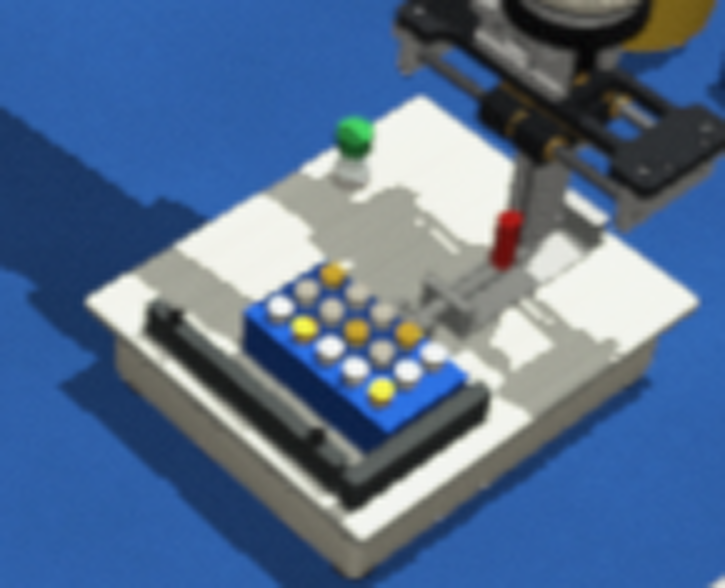

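The bolt is in the keeper and moving the rack (rack y -0.058 → -0.062, force about 4 N). Continuing; about 18 mm should remain to the fence.

step_arm(commands=[{"xyz":[0.0001,-0.002,0],"twist":[0,0,0]},{"xyz":[0.0001,-0.004,0],"twist":[0,0,0]},{"xyz":[0.0002,-0.006,0],"twist":[0,0,0]}])

```text
time: 9.88
tool_pos: [0.6233, 0.1319, 0.1164]
ee_rot: [-1.571, 0.0, 0.031]
wrist_force: [-0.6, 3.2, 3.0]
width: 0.0007
```

step_arm(commands=[{"xyz":[0.0001,-0.002,0],"twist":[0,0,0]},{"xyz":[0.0001,-0.004,0],"twist":[0,0,0]}])

```text
time: 10.05
tool_pos: [0.6234, 0.1278, 0.1165]
ee_rot: [-1.571, 0.0, 0.031]
wrist_force: [-0.4, 3.6, 1.7]
width: 0.0005
```

step_arm(commands=[{"xyz":[0.0001,-0.002,0],"twist":[0,0,0]},{"xyz":[0.0001,-0.003,0],"twist":[0,0,0]}])

```text
time: 10.22
tool_pos: [0.6235, 0.1246, 0.1164]
ee_rot: [-1.571, 0.0, 0.031]
wrist_force: [-0.1, 3.0, 2.2]
width: -0.0
```

Run:
```python
from h import *
o=robot.get_obs();print(o['time'],o['tool_pos'],S(o['tool_pos']),o['wrist_force'],o['ee_rot'])
for n in ('scene',):
    p,d=robot.snapshot(n)
    measure(n,p,d)
```

```text
10.2167 [0.62350026 0.12464614 0.11643913] [[0.02948429 0.05766829]] [-0.08727051  2.97245946  2.19366027] [-1.57098626e+00  2.39352623e-04  3.10398026e-02]
scene rack ((0.6288946866989136, -0.009612422436475754), (0.1106393113732338, 0.06033243238925934), 1.756991982460022) shaker [[ 0.03075509 -0.07669259]]
scene knob top 12 [0.62579788 0.10548214 0.136     ] [[0.03119258 0.03844279]] 0.1365359945550155
scene fence top y pct [-0.12038754 -0.11804141 -0.11565541 -0.11303624 -0.10943969] x -0.06627450623337165 0.059907365793191725 122
scene stop x [0.08483706 0.08976096 0.09494349] y [-0.12305841 -0.02818698] 71
scene vial [0.51051082 0.1103388  0.11493729] [[-0.08389108  0.04683593]]
```

step_arm(commands=[{"xyz":[0,-0.001,0],"twist":[0,0,0]},{"xyz":[0.0001,-0.002,0],"twist":[0,0,0]}])

```text
time: 10.43
tool_pos: [0.6236, 0.123, 0.1164]
ee_rot: [-1.571, 0.0, 0.031]
wrist_force: [-1.3, 3.7, 2.1]
width: 0.0005
```

step_arm(commands=[{"xyz":[0,-0.001,0],"twist":[0,0,0]},{"xyz":[0,-0.001,0],"twist":[0,0,0]}])

```text
time: 10.6
tool_pos: [0.6236, 0.1217, 0.1164]
ee_rot: [-1.571, 0.0, 0.031]
wrist_force: [-1.2, 2.5, 1.9]
width: 0.0001
```

step_arm(commands=[{"xyz":[0,-0.001,0],"twist":[0,0,0]},{"xyz":[0,-0.001,0],"twist":[0,0,0]}])

```text
time: 10.77
tool_pos: [0.6236, 0.1208, 0.1165]
ee_rot: [-1.571, 0.0, 0.031]
wrist_force: [-1.6, 3.6, 1.5]
width: 0.0005
```

step_arm(commands=[{"xyz":[0,-0.001,0],"twist":[0,0,0]},{"xyz":[0,-0.001,0],"twist":[0,0,0]}])

```text
time: 10.93
tool_pos: [0.6237, 0.1198, 0.1164]
ee_rot: [-1.571, 0.0, 0.031]
wrist_force: [-0.8, 3.7, 1.8]
width: 0.001
```

step_arm(commands=[{"xyz":[0,-0.001,0],"twist":[0,0,0]},{"xyz":[0,-0.001,0],"twist":[0,0,0]}])

```text
time: 11.1
tool_pos: [0.6237, 0.1188, 0.1164]
ee_rot: [-1.571, 0.0, 0.031]
wrist_force: [-0.7, 3.1, 1.9]
width: 0.0004
```

step_arm(commands=[{"xyz":[0,-0.001,0],"twist":[0,0,0]},{"xyz":[0,-0.001,0],"twist":[0,0,0]}])

```text
time: 11.27
tool_pos: [0.6237, 0.1184, 0.1165]
ee_rot: [-1.57, -0.0, 0.031]
wrist_force: [-1.0, 4.9, 1.7]
width: 0.0004
```

Run:
```python
from h import *
o=robot.get_obs();print(o['time'],o['tool_pos'],S(o['tool_pos']),o['wrist_force'],o['ee_rot'])
for n in ('scene',):
    p,d=robot.snapshot(n)
    measure(n,p,d)
```

```text
11.2667 [0.62369914 0.11843838 0.11648889] [[0.02949253 0.05145735]] [-1.03573065  4.87482175  1.65643746] [-1.56970708e+00 -1.75358160e-04  3.14317051e-02]
scene rack ((0.6295886635780334, -0.014760777354240417), (0.11146052926778793, 0.06159141659736633), 1.3828166723251343) shaker [[ 0.03129071 -0.08185982]]
scene knob top 13 [0.6271312  0.09702363 0.136     ] [[0.03226565 0.02994734]] 0.1351951684448294
scene fence top y pct [-0.11976372 -0.11751882 -0.11503567 -0.11227974 -0.10846596] x -0.0683659800812978 0.058982014022656064 132
scene stop x [0.0837318  0.0896947  0.09527572] y [-0.12136023 -0.02859778] 68
scene vial [0.51084796 0.10998879 0.11545121] [[-0.08356484  0.04647573]]
```

The tool has stopped advancing (0.4 mm for a 1 mm command) and the force is rising, so the rack is at the fence. Pressing in half-millimetre steps to about 10 N.

step_arm(commands=[{"xyz":[0,-0.0007,0],"twist":[0,0,0]},{"xyz":[0,-0.0007,0],"twist":[0,0,0]}])

```text
time: 11.48
tool_pos: [0.6237, 0.1184, 0.1165]
ee_rot: [-1.569, -0.0, 0.032]
wrist_force: [-0.4, 6.5, 2.0]
width: 0.0007
```

step_arm(commands=[{"xyz":[0,-0.0005,0],"twist":[0,0,0]},{"xyz":[0,-0.0005,0],"twist":[0,0,0]}])

```text
time: 11.65
tool_pos: [0.6237, 0.1184, 0.1165]
ee_rot: [-1.568, -0.0, 0.032]
wrist_force: [-1.3, 7.6, 2.2]
width: 0.0005
```

step_arm(commands=[{"xyz":[0,-0.0006,0],"twist":[0,0,0]},{"xyz":[0,-0.0006,0],"twist":[0,0,0]}])

```text
time: 11.82
tool_pos: [0.6237, 0.1183, 0.1165]
ee_rot: [-1.567, -0.0, 0.032]
wrist_force: [-0.0, 8.8, 1.7]
width: 0.0004
```

step_arm(commands=[{"xyz":[0,-0.0004,0],"twist":[0,0,0]},{"xyz":[0,-0.0004,0],"twist":[0,0,0]},{"xyz":[0,-0.0004,0],"twist":[0,0,0]},{"xyz":[0,-0.0004,0],"twist":[0,0,0]}])

```text
time: 12.15
tool_pos: [0.6237, 0.1183, 0.1165]
ee_rot: [-1.566, -0.001, 0.033]
wrist_force: [-0.7, 8.8, 2.5]
width: 0.0004
```

Run:
```python
from h import *
o=robot.get_obs();print(o['time'],o['tool_pos'],S(o['tool_pos']),o['wrist_force'],o['ee_rot'])
for n in ('scene',):
    p,d=robot.snapshot(n)
    measure(n,p,d)
    a=p[160:285,290:435,::-1]; cv2.imwrite('pics/s8.png',cv2.resize(a,None,fx=5,fy=4.7,interpolation=cv2.INTER_CUBIC))
```

```text
12.15 [0.62369361 0.11830002 0.11651732] [[0.02948276 0.05131922]] [-0.70797831  8.76588459  2.53052785] [-1.56641919e+00 -5.63259934e-04  3.26433015e-02]
scene rack ((0.6289833188056946, -0.013767868280410767), (0.06325846910476685, 0.1087314635515213), 89.28240966796875) shaker [[ 0.03071612 -0.0808488 ]]
scene knob top 13 [0.6264787  0.09793381 0.136     ] [[0.03164139 0.03087712]] 0.1344006353793775
scene fence top y pct [-0.12007697 -0.11718534 -0.1148642  -0.11125749 -0.10870609] x -0.06802333495488627 0.05970512225733705 125
scene stop x [0.08411237 0.09010037 0.09605688] y [-0.12131374 -0.02735876] 79
scene vial [0.51071542 0.11012174 0.11524871] [[-0.08369323  0.04661268]]
```

View pics/s8.png

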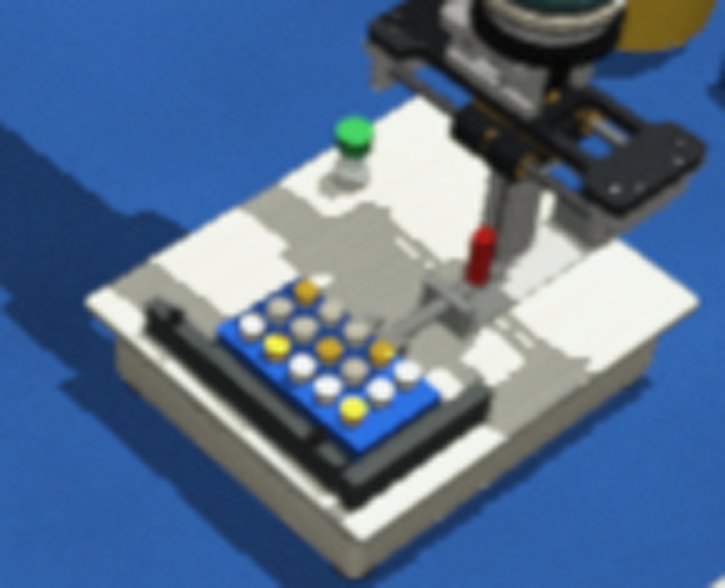

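The rack is flush against the fence and the stop, at about 9 N. Adding slightly and holding for over half a second.

step_arm(commands=[{"xyz":[0,-0.0004,0],"twist":[0,0,0]},{"xyz":[0,-0.0008,0],"twist":[0,0,0]},{"xyz":[0,-0.0008,0],"twist":[0,0,0]},{"xyz":[0,-0.0008,0],"twist":[0,0,0]},{"xyz":[0,-0.0008,0],"twist":[0,0,0]},{"xyz":[0,-0.0008,0],"twist":[0,0,0]},{"xyz":[0,-0.0008,0],"twist":[0,0,0]},{"xyz":[0,-0.0008,0],"twist":[0,0,0]}])

```text
time: 12.87
tool_pos: [0.6237, 0.1182, 0.1166]
ee_rot: [-1.565, -0.001, 0.033]
wrist_force: [-0.8, 10.8, 1.5]
width: 0.001
```

10.8 N held. Backing off gently, then up and away.

step_arm(commands=[{"xyz":[0,0.002,0],"twist":[0,0,0]},{"xyz":[0,0.004,0],"twist":[0,0,0]},{"xyz":[0,0.006,0],"twist":[0,0,0]},{"xyz":[0,0.01,0],"twist":[0,0,0]},{"xyz":[0,0.018,0],"twist":[0,0,0]},{"xyz":[0,0.024,0],"twist":[0,0,0]},{"xyz":[0,0.024,0.02],"twist":[0,0,0]},{"xyz":[0,0.024,0.05],"twist":[0,0,0]},{"xyz":[-0.01,0.03,0.08],"twist":[0,0,0]},{"xyz":[-0.03,0.04,0.11],"twist":[0,0,0]},{"xyz":[-0.05,0.05,0.12],"twist":[0,0,0]},{"xyz":[-0.05,0.05,0.12],"twist":[0,0,0]}])

```text
time: 13.87
tool_pos: [0.5731, 0.1674, 0.2424]
ee_rot: [-1.569, -0.008, 0.034]
wrist_force: [-0.2, -0.2, 1.6]
width: 0.0007
```

Run:
```python
from h import *
o=robot.get_obs();print(o['time'],o['tool_pos'],o['wrist_force'])
for n in ('scene','top'):
    p,d=robot.snapshot(n)
    measure(n,p,d)
    a=p[160:285,290:435,::-1] if n=='scene' else p[135:230,235:345,::-1]
    cv2.imwrite(f'pics/{n}9.png',cv2.resize(a,None,fx=5,fy=4.7,interpolation=cv2.INTER_CUBIC))
```

```text
13.8667 [0.57311712 0.16737025 0.24240474] [-0.18632924 -0.18507719  1.62501118]
scene rack ((0.6294910311698914, -0.015295274555683136), (0.11246071010828018, 0.06119856238365173), 3.3411269187927246) shaker [[ 0.03117671 -0.08239107]]
scene knob top 9 [0.62617171 0.09653465 0.136     ] [[0.0312916  0.02948804]] 0.13544153739174442
scene fence top y pct [-0.12050496 -0.11783564 -0.11496791 -0.1118146  -0.10860507] x -0.06642736847396417 0.05999837184335477 118
scene stop x [0.08406295 0.0893902  0.09574267] y [-0.1210204  -0.03276887] 61
scene vial [0.51183622 0.11006145 0.11572887] [[-0.08257481  0.04651802]]
top rack ((0.6271264553070068, -0.012174634262919426), (0.10923677682876587, 0.058364011347293854), 0.8199436664581299) shaker [[ 0.02890904 -0.07919932]]
top knob top 15 [0.62295666 0.09948952 0.136     ] [[0.02816876 0.03254021]] 0.14271838621072558
top fence top y pct [-0.11243565 -0.11135248 -0.11095174 -0.11029441 -0.10975507] x -0.06800726902382298 0.05784188259819885 32
top stop x [0.07970163 0.08511618 0.09551499] y [-0.11564113 -0.02635896] 7
top vial [0.51020372 0.1109545  0.12089542] [[-0.08417913  0.04746076]]
```

View pics/scene9.png

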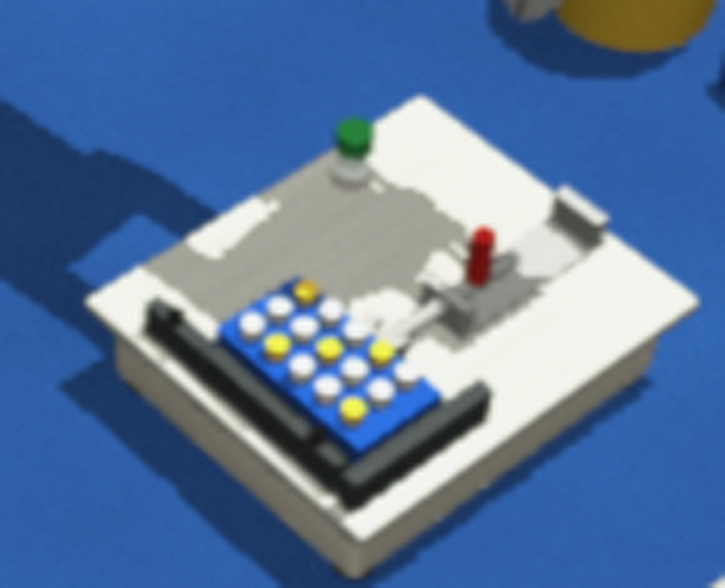

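View pics/top9.png

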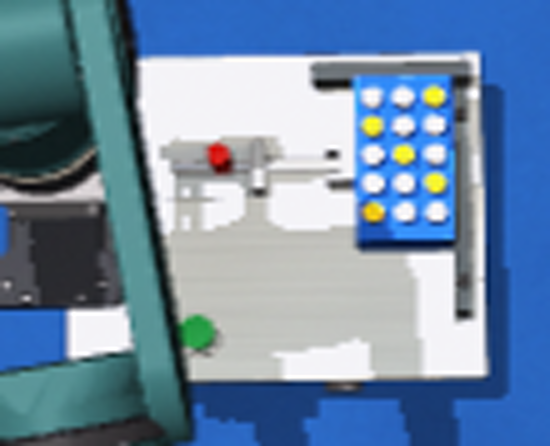

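The tip (knob y − 82 mm = -0.0495) matches the keeper bottom (-0.0492). Everything is clear, so I'm handing in.

Run:
```python
from bench import robot
print(robot.close_job())
```

```text
the job is handed in; nothing more can be done
None
```

The rack is locked on the shaker and the job is handed in, about 14 s in; no verdict is reported.

**What I did:** I pushed the rack square against the end stop with the part-closed fingers. I then pushed the knob with closed fingers until the bolt carried the rack to the fence, about 62 mm of travel. I held 9 to 11 N at the knob for over 0.7 s, backed off gently and lifted clear.

**Last checks, in the shaker's frame:**
- **Rack:** x is 0.029 m from the top view and 0.031 m from the scene view, against 0.030 wanted. Its angle to the shaker is within about 0.03 rad.
- **Bolt tip:** y is -0.0495 m against the keeper bottom at -0.0492 m (top view).
- **Robot and vial:** the arm is clear of everything, and the vial has not moved. I did not re-measure the other bystanders, but the arm was kept clear of them.

**What disagreed or came close:**
- The two cameras differ by 2 to 3 mm, so the pictures alone do not prove the 1.5 mm fit. The force rise at the fence, with the tool no longer advancing, supports it.
- The push at the end stop read 12.7 N along x, or about 14.8 N with the vertical part. That is closer to the 15 N limit than I meant.
- The force left on the rack after letting go (over 1 N is needed) could not be measured.

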